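# Seat a lath in the drilling jig and flip the toggle clamp shut

## Robot

A 6-joint arm with a two-finger parallel gripper is mounted at the origin on the work surface. World frame = base frame: x ahead of the robot, y to its left, z up, the work surface at z = 0. Lengths are in m, angles in rad, forces in N, time in s.
With the tool pointing down it reaches from about 0.3 to 0.875 m from the base axis. Payload 6.4 kg.
Tool frame: the origin (TCP) lies between the finger pads; the fingertips stand tip_extent ahead of it and the grasp point (between the pads) lies 6 mm ahead of it (tip_extent is the distance from the TCP to the fingertips, in m); z points along the fingers, y is the line along which they close (so a half turn about z gives the same grasp; the last joint's range is limited). The gripper opens to 85 mm and grips with 20 to 120 N. Pads are 22 mm wide; open, the fingers measure 114 mm over their backs; the gripper's body (76 mm by 85 mm) begins 54 mm behind the grasp point. The pads swing forward as they close: fully open they stand 13 mm farther back than shut.
Start: joints at [0.943, 0.181, 1.607, -0, 1.354, -0.206], TCP at [0.235, 0.525, 0.256] pointing down, gripper open.
Joint ranges: [-2.99, 2.99], [-0.89, 2.07], [0.3, 2.58], [-1.14, 4.28], [0, 2.63], [-3.12, 3.12]. Speed limits (rad/s): [2.57, 2.57, 3.01, 3.14, 3.14, 3.14].

## Interface

Orientations are given as [roll, pitch, yaw] about the fixed x, y, z axes, in that order (R = Rz(yaw) Ry(pitch) Rx(roll)).
In Python, from rig import * gives the robot as it stands.
- The arm moves only by the shell command python3 -m jog 'ROWS'. ROWS is text: rows parted by semicolons, each of 7 numbers parted by spaces: the shift along the tool's x, y, z scaled (see below), then the turn, a rotation vector about the tool's x, y, z scaled (see below), then the closure, from 0 (fully open) to 1 (shut). A call has 1 to 10 rows; each row is the pose to reach, as a shift and turn from the pose commanded when the call began, along the tool's axes at that moment; what a row does not reach only later rows make up. The controller multiplies each number of a shift by 8 cm and each number of a turn by 45 degrees. A row lasts 1/10 s, in which the tool goes at most 50 mm and 8.59 degrees, less where a joint would pass 70% of its speed; a pose out of reach is approached as far as the arm can. A call with a number of a shift or a turn outside -1 to 1 is refused whole. A call with a gripper value outside its range is refused whole. The fingers move at their own pace and stop on an object; the grip force is fixed at half the most. Time passes only in rows, so rows that repeat a pose let the fingers close. It gives the time, the measured TCP pose, the force, the opening and the grip force at its end, in the units of the state.
- sense(): the state, without advancing time (a new reading comes with each control period).
- grab_frame(name): name is "scene" or "top"; returns a dict with "image" (384x512x3 uint8, blue, green, red), "fx", "fy", "cx", "cy" (pixels), "rvec" (rotation vector, rad) and "tvec" (3), from world to camera coordinates, as OpenCV has them. Camera axes: x right, y down, z forward; pixel columns grow to the right and rows downward; lengths in m; the calibration is good to about 2 mm. A picture is of the moment at which its call begins. There is no depth.
- close_job(): hands the job in; it is judged then, once.
The state is a dict: "clock": time; "joints": joint angles; "dq": joint speeds; "joint_torque": joint torques, N m; "ee_pos": TCP position; "ee_rot": TCP orientation; "force": force on the tool from outside, world axes, zero at the start; "wrist_torque": the same for the moment, N m; "opening": finger opening in m; "grip_force": force on a finger pad.
Only numpy, scipy, OpenCV 4.12 (cv2) and the standard library are available. Lean on these libraries where they do the work, as an engineer would, in place of code of your own. Each camera call takes 0.05 s, during which the arm holds its last target. There are 200 camera calls.

## Task

Get the lath ready for drilling: with a fingertip, gently push it back flush against the jig's fence and along the fence until its end is flush against the end stop, then flip the clamp's red handle fully over, by pushing on it, so that the clamp locks with its rubber foot pressing the lath down. Only push: lift and squeeze nothing, and leave the glue bottle, the screw tin, the offcut and the drill where they are.

Things in the scene. Friction and masses are not known exactly. Their poses are not given: they have to be found in the camera images.
- jig: Dark plywood jig board fixed on the bench, 245 (own x -130 to +115) by 620 (y) by 18 mm thick; origin on the bench, midway along y. Own x points away from the robot, own y to the left along the fence. The fence is a fixed batten along y, 18 mm thick, standing 25 mm above the board; its front face, towards the robot, lies at own x = +10 mm. The lath belongs on the board in front of the fence.
- stop: Fixed brown wooden end stop with a black star knob, on the board in front of the fence near its left end; 62 (x) by 40 (y) by 25 mm high, knob to 45 mm. Origin at the foot of the middle of its right-hand (-y) face, which is the stop face; axes as the jig's. Its place along the fence varies.
- lath: Loose pale wooden lath, 45 wide (own x), 300 long (own y), 22 mm thick, about 0.15 kg, lying flat on the board in front of the fence, right of the stop and askew. Origin at the centre of its underside; own y points left. Slides at about 1 N. Seated: back long side (+x) on the fence, left end (+y) on the stop face.
- lath_left_end (a point): Centre of the lath's left end face, the end that goes against the stop.
- lath_right_end (a point): Centre of the lath's right end face, the end to push on.
- lath_back_left (a point): Left end of the lath's back long face (the face that goes against the fence), at half its thickness.
- lath_back_right (a point): Right end of the lath's back long face, at half its thickness.
- clamp: Steel toggle clamp fixed behind the fence on a wooden packing block 72 by 52 by 12 mm; origin under the block's centre, on the board's top; axes as the jig's; place along the fence varies. Open at the start: its 70 mm bar stands nearly upright above the fence, up to 115 mm over the board. The bar only follows the handle; pushing the bar itself cannot lock it.
- clamp_handle (a joint): Turn of the red handle: near 0 = open, leaning 1.11 rad back from upright, away from the robot; 1.12 = dead centre; 1.20 = fully over on its stop, 0.09 rad past upright towards the robot, locked. Closing swings the bar down over the fence. Stiff hinge: stays where it is left; 2 to 8 N at its end moves it.
- handle_pivot (a point): Handle's hinge, axis along the jig's y, 20 mm above the board, 15 mm behind the clamp's origin.
- handle_tip (a point): Free end of the red handle, on its axis, 100 mm from handle_pivot. The red round grip, 18 to 21 mm thick, covers the last 64 mm. Open, the end is about 64 mm above the board; closed, about 120 mm. Push the grip from behind (+x side), up and over towards the robot, round the hinge.
- clamp_foot: Black rubber foot on the bar's end, 19 mm wide and 9 mm high, sprung 2 N/mm. Origin at the centre of its underside. With the clamp fully closed it is squeezed about 2 mm on the middle of the width of a seated lath.
- glue: Loose white glue bottle, 62 mm wide, 190 mm tall, orange cap and yellow label, standing on the bench beyond the jig, to the right; origin at its foot. Leave alone.
- screw_tin: Loose open steel tin of screws, 68 mm wide, 48 mm high, on the board behind the fence, left of the clamp; origin at its foot. Leave alone.
- offcut: Loose short offcut of brown lath, 45 by 150 by 22 mm, lying on the board behind the fence, right of the clamp; origin under its centre. Leave alone.
- drill: Green cordless drill standing on its black battery, 200 mm tall, about 220 mm long, 1.2 kg, on the bench left of the jig; origin under its handle. Leave alone.

How it is judged:
By the outcome, as a careful person would: the job done as asked, in the order asked, and still so for the second after the job is handed in, with the robot touching nothing.
It also fails if it takes over 69 s, if anything falls off the work surface, if the arm or the gripper's body presses on something with over 40 N, if the wrist force passes 120 N, or if a joint passes its speed limit or range.

## Working session

There is one attempt and no reset: what is moved stays moved. The work goes in short steps, Python scripts to look and compute and a shell command to move; the robot and the scene stay as the last step left them, time stands still between calls to the robot, and variables do not carry over. Pictures are saved under pics/ and viewed, at most 12 in all, crops included, and the job is handed in when it is done.

```bash
mkdir -p pics; ls
python3 - <<'E'
from rig import *
import cv2,numpy as np
s=sense();print({k:np.round(v,3).tolist() for k,v in s.items()})
for n in("scene","top"):
    f=grab_frame(n);cv2.imwrite(f"pics/{n}0.png",cv2.resize(f["image"],(800,600),interpolation=cv2.INTER_CUBIC))
    np.save(f"/tmp/{n}0.npy",f,allow_pickle=True)
    R=cv2.Rodrigues(np.array(f["rvec"]))[0];print(n,f["fx"],f["cx"],f["cy"],-R.T@np.array(f["tvec"]).ravel(),R[2])
E
```

```text
pics
{'clock': 0.0, 'joints': [0.943, 0.182, 1.608, -0.0, 1.354, -0.206], 'dq': [0.001, -0.0, 0.001, 0.002, 0.0, -0.0], 'joint_torque': [-0.001, -44.489, -35.133, -0.0, 0.009, 0.0], 'ee_pos': [0.235, 0.524, 0.255], 'ee_rot': [-3.14, -0.0, 2.72], 'force': [0.847, 0.226, 0.178], 'wrist_torque': [0.035, -0.061, 0.029], 'grip_force': 0.0, 'opening': 0.085}
scene 406.1549982435218 256.0535695289859 190.62602409084363 [1.54297489 0.14732973 0.81981102] [-0.7905644  -0.04900536 -0.61041495]
top 484.5335918845862 253.0550199690285 191.57467780447192 [0.48082813 0.1205292  1.49963295] [ 0.0840544   0.0022031  -0.99645873]
```

View pics/scene0.png

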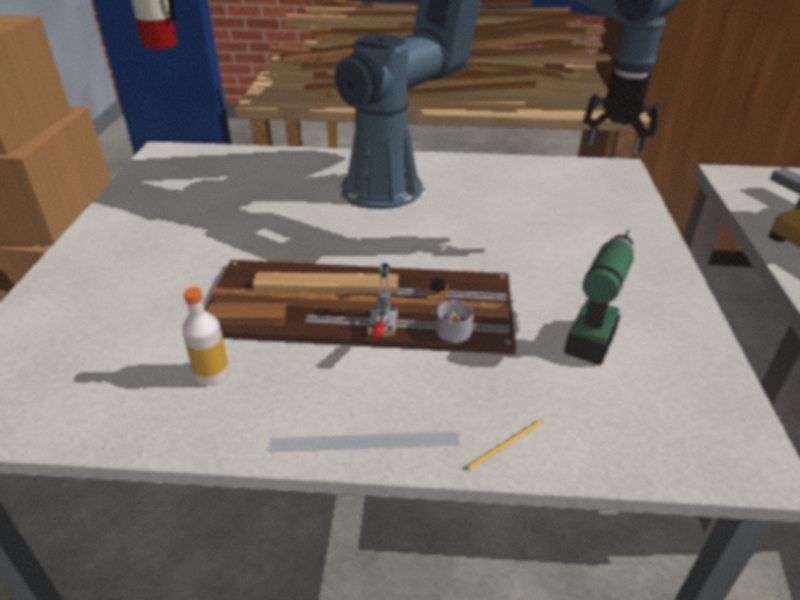

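View pics/top0.png

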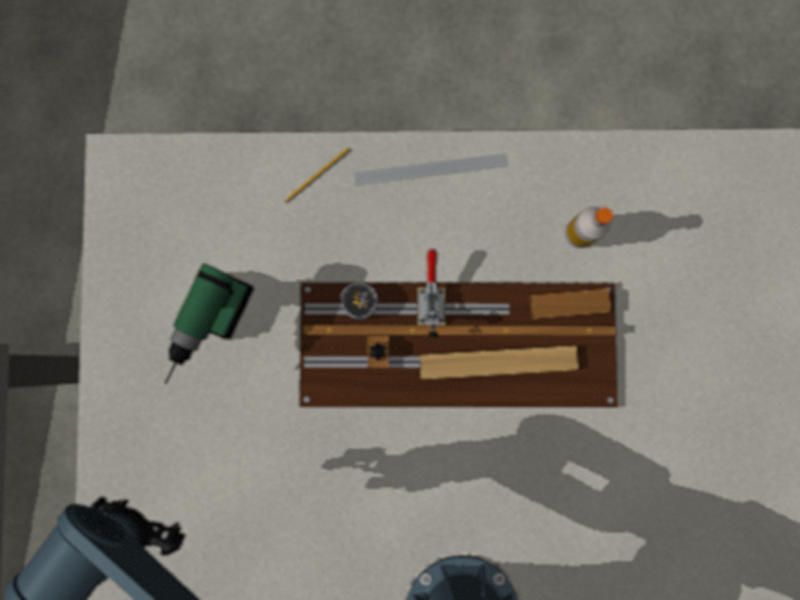

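Top view (800 px scale): up is +x and left is +y. The board spans cols 300–617, rows 283–407. The lath spans 420–578, rows 346–380, and the stop is near (378,350). The red handle is at (432,250–283), and the tin, offcut, glue and drill are clear to see. Next I'll measure.

```bash
cat > h.py <<'E'
import cv2,numpy as np
from rig import *
def ray(f,uv,z):
    K=np.array([[f["fx"],0,f["cx"]],[0,f["fy"],f["cy"]],[0,0,1]]);R=cv2.Rodrigues(np.array(f["rvec"]))[0]
    uv=np.atleast_2d(uv).astype(float);c=-R.T@np.array(f["tvec"]).ravel()
    d=(R.T@np.linalg.inv(K)@np.c_[uv,np.ones(len(uv))].T).T
    return c+d*((z-c[2])/d[:,2])[:,None]
def big(m):
    c=cv2.findContours(m.astype(np.uint8),cv2.RETR_EXTERNAL,cv2.CHAIN_APPROX_NONE)[0]
    return max(c,key=cv2.contourArea)
def lathc(f):
    hsv=cv2.cvtColor(f["image"],cv2.COLOR_BGR2HSV)
    m=(hsv[...,2]>135)&(hsv[...,1]>70)&(hsv[...,0]>10)&(hsv[...,0]<30)
    m[:, :200]=0;m[:215]=0;m[265:]=0
    m=cv2.morphologyEx(m.astype(np.uint8),cv2.MORPH_OPEN,np.ones((5,5)))
    return big(m)
E
python3 - <<'E'
from h import *
f=np.load("/tmp/top0.npy",allow_pickle=True).item();im=f["image"];hsv=cv2.cvtColor(im,cv2.COLOR_BGR2HSV)
dark=((im.max(2)<130)&(hsv[...,1]>70)|(hsv[...,1]>120)); dark[:170]=0;dark[275:]=0;dark[:,:180]=0
dark[:182]=0
b=big(cv2.morphologyEx(dark.astype(np.uint8),cv2.MORPH_OPEN,np.ones((5,5))))
r=cv2.minAreaRect(b);print("board px",r);print(ray(f,cv2.boxPoints(r),.018).round(4))
l=lathc(f);r=cv2.minAreaRect(l);print("lath",r);print(ray(f,cv2.boxPoints(r),.040).round(4))
m=((hsv[...,0]<8)|(hsv[...,0]>172))&(hsv[...,1]>180)&(hsv[...,2]>90);m[:150]=0;m[185:]=0
r=cv2.minAreaRect(big(m));print("handle",r,ray(f,cv2.boxPoints(r),.08).round(4).tolist())
print("stop col rows mid HSV"); 
for c in range(228,275,2): print(c,hsv[218,c].tolist(),hsv[231,c].tolist())
c=272
print([ (rr,hsv[rr,330].tolist()) for rr in range(204,218)])
cv2.imwrite("pics/crop0.png",cv2.resize(im[150:270,180:410],(800,417),interpolation=cv2.INTER_CUBIC))
E
```

```text
board px ((292.9999694824219, 220.49996948242188), (201.99996948242188, 76.99998474121094), -0.0)
[[ 0.4018  0.3104  0.018 ]
 [ 0.6366  0.3113  0.018 ]
 [ 0.6324 -0.3093  0.018 ]
 [ 0.3978 -0.302   0.018 ]]
lath ((318.49725341796875, 231.45472717285156), (14.33732795715332, 97.97174835205078), 86.53176879882812)
[[ 0.496   0.0761  0.04  ]
 [ 0.5119 -0.218   0.04  ]
 [ 0.469  -0.2195  0.04  ]
 [ 0.4532  0.0739  0.04  ]]
handle ((276.0, 170.0), (18.0, 4.0), 90.0) [[0.6908, 0.0612, 0.08], [0.6908, 0.0493, 0.08], [0.6373, 0.0499, 0.08], [0.6373, 0.0617, 0.08]]
stop col rows mid HSV
228 [12, 171, 64] [90, 6, 81]
230 [10, 158, 66] [105, 6, 81]
232 [11, 162, 63] [113, 12, 83]
234 [13, 165, 79] [14, 32, 89]
236 [15, 163, 108] [14, 145, 109]
238 [15, 167, 113] [15, 163, 119]
240 [15, 162, 112] [14, 161, 117]
242 [15, 162, 104] [14, 163, 108]
244 [15, 163, 116] [14, 160, 116]
246 [15, 164, 115] [14, 167, 124]
248 [14, 169, 86] [13, 129, 105]
250 [9, 158, 42] [110, 14, 55]
252 [10, 185, 40] [90, 9, 56]
254 [11, 168, 41] [90, 13, 57]
256 [11, 170, 42] [100, 13, 58]
258 [11, 176, 42] [105, 7, 75]
260 [12, 187, 49] [90, 9, 85]
262 [9, 162, 60] [100, 9, 84]
264 [10, 169, 62] [90, 9, 82]
266 [11, 166, 63] [100, 9, 82]
268 [12, 166, 63] [17, 48, 96]
270 [11, 166, 63] [18, 121, 137]
272 [12, 184, 61] [18, 122, 142]
274 [13, 181, 62] [18, 125, 141]
[(204, [12, 166, 63]), (205, [12, 180, 58]), (206, [11, 173, 56]), (207, [13, 177, 62]), (208, [14, 159, 88]), (209, [15, 167, 116]), (210, [15, 163, 127]), (211, [15, 159, 128]), (212, [15, 163, 127]), (213, [15, 161, 114]), (214, [14, 171, 82]), (215, [13, 167, 67]), (216, [11, 167, 67]), (217, [11, 167, 67])]
```

View pics/crop0.png

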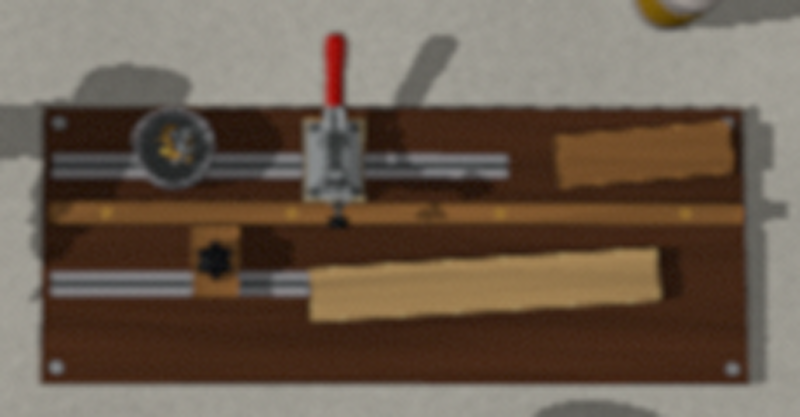

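The crop shows the stop's right face at crop x≈240, the lath's left end at x≈310, and the open clamp at x≈335 with its bar end just over the fence. Now I'll fit the fence and lath edges with sub-pixel accuracy.

```bash
cat >> h.py <<'E'
def edge(f,pts,dirn,z,ch=2,sign=1,L=6):
    """strongest edge along pixel dirn around each pt, subpixel; returns world points"""
    g=cv2.GaussianBlur(f["image"].astype(np.float32),(3,3),0)[...,ch];out=[]
    t=np.arange(-L,L+.01,.25)
    for p in pts:
        x=(p[0]+t*dirn[0]).astype(np.float32)[None];y=(p[1]+t*dirn[1]).astype(np.float32)[None]
        v=cv2.remap(g,x,y,cv2.INTER_LINEAR)[0];d=sign*np.gradient(v);i=d.argmax()
        w=np.clip(d[max(0,i-5):i+6],0,None);tt=(w*t[max(0,i-5):i+6]).sum()/w.sum()
        out.append((p[0]+tt*dirn[0],p[1]+tt*dirn[1]))
    return ray(f,out,z)
def fit(w,along=1):
    a,b=np.polyfit(w[:,along],w[:,1-along],1)
    r=w[:,1-along]-(a*w[:,along]+b);k=abs(r)<np.median(abs(r))*2.5+1e-4
    a,b=np.polyfit(w[k,along],w[k,1-along],1);return a,b
E
python3 - <<'E'
from h import *
import rig;print([n for n in dir(rig) if n[0]!='_'])
f=np.load("/tmp/top0.npy",allow_pickle=True).item()
F=fit(edge(f,[(c,214) for c in list(range(290,390,4))],(0,1),.043,sign=-1,L=4));print("fence front x=a*y+b",F)
bl=fit(edge(f,[(c,182) for c in range(320,390,4)],(0,1),.018,sign=-1,L=4));bf=fit(edge(f,[(c,259.5) for c in range(200,390,4)],(0,1),.018,sign=1,L=4));print("board back/front",bl,bf)
print("stop face", edge(f,[(249,r) for r in (218,220,230,231,232)],(1,0),.043,sign=-1,L=5).round(4))
lb=fit(edge(f,[(c,226-(c-270)*.055) for c in range(276,365,4)],(0,1),.040,sign=1,L=5));print("lath back",lb)
lf=fit(edge(f,[(c,242-(c-270)*.055) for c in range(276,365,4)],(0,1),.040,sign=-1,L=5));print("lath front",lf)
print("L end",edge(f,[(269,r) for r in (230,233,236,239)],(1,0),.04,sign=1).round(4).tolist())
print("R end",edge(f,[(369,r) for r in (225,228,231,234)],(1,0),.04,sign=-1).round(4).tolist())
E
```

```text
['MotionError', 'close_job', 'grab_frame', 'sense', 'tip_extent']
fence front x=a*y+b (np.float64(0.007702997422126085), np.float64(0.5372130675738295))
board back/front (np.float64(0.018916538582942687), np.float64(0.6427329505196063)) (np.float64(0.006640986989196551), np.float64(0.39616446485298995))
stop face [[0.5242 0.1387 0.043 ]
 [0.5182 0.1386 0.043 ]
 [0.4882 0.1385 0.043 ]
 [0.4852 0.1387 0.043 ]
 [0.4823 0.1388 0.043 ]]
lath back (np.float64(-0.05300672329937408), np.float64(0.5014243085838532))
lath front (np.float64(-0.05512182609031911), np.float64(0.4560618038797216))
L end [[0.4878, 0.0786, 0.04], [0.4789, 0.0758, 0.04], [0.4699, 0.0785, 0.04], [0.461, 0.0787, 0.04]]
R end [[0.5008, -0.2219, 0.04], [0.4919, -0.2217, 0.04], [0.4829, -0.224, 0.04], [0.4739, -0.2242, 0.04]]
```

```bash
python3 -c "import rig;print(rig.tip_extent)"
python3 -m jog '-.64 -.81 0 0 0 -.527 1;-.64 -.81 0 0 0 -.527 1;-.64 -.81 0 0 0 -.527 1'
for k in 1 2 3 4 5 6; do python3 -m jog '-.29 -1 0.1 0 0 0 1;-.29 -1 0.1 0 0 0 1' ; done
```

```text
0.025
clock: 0.4
ee_pos: [0.2558, 0.4415, 0.2554]
ee_rot: [-3.139, -0.001, 3.137]
force: [-0.1, 0.2, 0.2]
opening: 0.0441
grip_force: 0.0
clock: 0.6
ee_pos: [0.2778, 0.3627, 0.2474]
ee_rot: [-3.14, -0.001, 3.135]
force: [0.8, -0.3, 0.1]
opening: 0.0122
grip_force: 0.0
clock: 0.8
ee_pos: [0.3005, 0.282, 0.2395]
ee_rot: [-3.141, -0.001, 3.134]
force: [1.3, -0.4, 0.2]
opening: -0.0001
grip_force: 0.0
clock: 1.0
ee_pos: [0.3231, 0.2018, 0.2318]
ee_rot: [-3.141, -0.0, 3.133]
force: [-0.3, 0.0, 0.3]
opening: 0.0
grip_force: 0.0
clock: 1.2
ee_pos: [0.3458, 0.1216, 0.2239]
ee_rot: [-3.141, 0.0, 3.133]
force: [0.9, 0.2, 0.1]
opening: 0.0006
grip_force: 0.0
clock: 1.4
ee_pos: [0.3685, 0.0413, 0.2161]
ee_rot: [-3.141, 0.0, 3.133]
force: [0.5, 0.4, 0.1]
opening: -0.0002
grip_force: 0.0
clock: 1.6
ee_pos: [0.3911, -0.0391, 0.2081]
ee_rot: [-3.141, 0.0, 3.132]
force: [0.6, 0.6, 0.1]
opening: 0.0001
grip_force: 0.0
```

```bash
python3 -m jog '-.36 -.43 1 0 0 0 1;-.36 -.43 1 0 0 0 1;-.36 -.43 1 0 0 0 1'
python3 -m jog '0 0 .8 0 0 0 1;0 0 .94 0 0 0 1;0 0 .94 0 0 0 1'
python3 -m jog '-.2 0 0 0 0 0 1;-.3 0 0 0 0 0 1;-.3 0 0 0 0 0 1'
```

```text
clock: 1.9
ee_pos: [0.4167, -0.0713, 0.1228]
ee_rot: [3.137, -0.01, 3.131]
force: [-0.7, 0.9, -0.9]
opening: -0.0001
grip_force: 0.0
clock: 2.2
ee_pos: [0.4169, -0.0696, 0.0511]
ee_rot: [3.139, -0.006, 3.134]
force: [-0.5, -0.0, -0.2]
opening: 0.0001
grip_force: 0.0
clock: 2.5
ee_pos: [0.4458, -0.0719, 0.0553]
ee_rot: [-3.14, 0.004, 3.135]
force: [-0.2, -0.4, -0.0]
opening: -0.0
grip_force: 0.0
```

```bash
python3 -m jog '-.05 0 0 0 0 0 1;-.1 0 0 0 0 0 1;-.14 0 0 0 0 0 1;-.18 0 0 0 0 0 1;-.22 0 0 0 0 0 1;-.26 0 0 0 0 0 1;-.3 0 0 0 0 0 1;-.34 0 0 0 0 0 1;-.37 0 0 0 0 0 1;-.37 0 0 0 0 0 1'
python3 - <<'E'
from h import *
f=grab_frame("top");cv2.imwrite("pics/c1.png",cv2.resize(f["image"][150:270,180:410],(800,417),interpolation=cv2.INTER_CUBIC))
E
```

```text
clock: 3.5
ee_pos: [0.4736, -0.0717, 0.0531]
ee_rot: [-3.141, 0.001, 3.134]
force: [-0.4, 0.0, -0.3]
opening: 0.0001
grip_force: 0.0
```

View pics/c1.png

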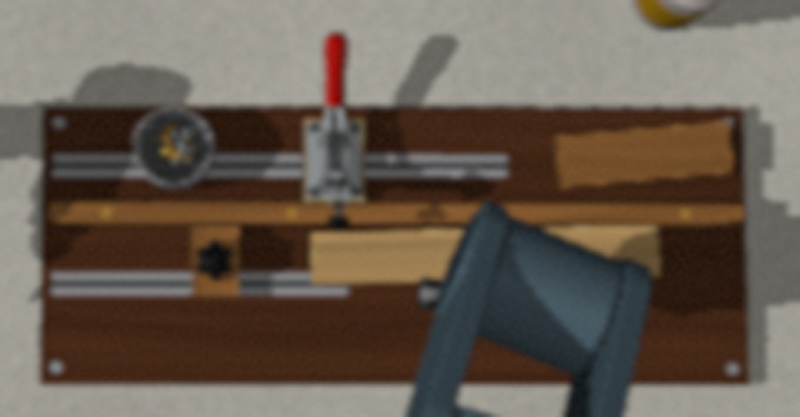

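The arm hides the middle of the lath. Its visible ends have turned nearly parallel to the fence, with a small gap left of about 6 crop px (≈5 mm). I'll push on until the force rises.

```bash
python3 -m jog '-.03 0 0 0 0 0 1;-.05 0 0 0 0 0 1'
python3 -m jog '-.02 0 0 0 0 0 1;-.03 0 0 0 0 0 1'
python3 -m jog '-.015 0 0 0 0 0 1;-.025 0 0 0 0 0 1'
```

```text
clock: 3.75
ee_pos: [0.4771, -0.0716, 0.053]
ee_rot: [3.141, -0.0, 3.134]
force: [0.1, 0.1, -0.8]
opening: 0.0
grip_force: 0.4
clock: 3.95
ee_pos: [0.4778, -0.0714, 0.0527]
ee_rot: [3.141, -0.004, 3.134]
force: [-9.6, -0.4, 7.2]
opening: 0.0
grip_force: 4.8
clock: 4.15
ee_pos: [0.478, -0.0712, 0.0523]
ee_rot: [3.141, -0.009, 3.135]
force: [-15.3, -2.0, 11.2]
opening: 0.0004
grip_force: 8.0
```

```bash
python3 -m jog '.3 0 0 0 0 0 1;.6 -.5 0 0 0 0 1;.6 -1 0 0 0 0 1'
python3 -m jog '0 -.5 0 0 0 0 1;0 -1 0 0 0 0 1'
python3 -m jog '0 -.5 0 0 0 0 1;-.2 -.5 0 0 0 0 1;-.5 -.5 0 0 0 0 1'
python3 - <<'E'
from h import *
f=grab_frame("top");cv2.imwrite("pics/c2.png",cv2.resize(f["image"][150:270,180:410],(800,417),interpolation=cv2.INTER_CUBIC))
E
```

```text
clock: 4.45
ee_pos: [0.4304, -0.1502, 0.0525]
ee_rot: [3.14, -0.002, 3.136]
force: [1.4, 1.3, -0.3]
opening: -0.0003
grip_force: 0.0
clock: 4.65
ee_pos: [0.4325, -0.2332, 0.0535]
ee_rot: [-3.141, 0.001, 3.134]
force: [1.5, 0.3, 0.7]
opening: -0.0002
grip_force: 0.0
clock: 4.95
ee_pos: [0.4717, -0.2736, 0.0531]
ee_rot: [-3.141, 0.0, 3.13]
force: [0.6, -0.8, 1.0]
opening: 0.0
grip_force: 0.0
```

View pics/c2.png

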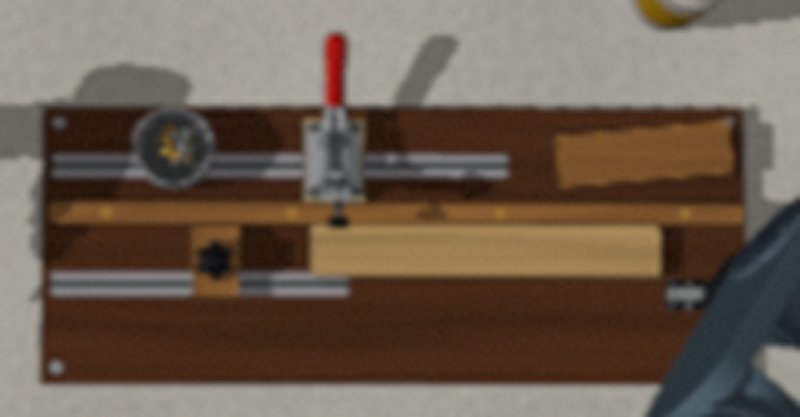

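The lath is flush along the fence, and the fingers are at crop (687,293), just right of its right end at x≈660. Now I'll line up with the end and push left.

```bash
python3 -m jog '-.3 0 0 0 0 0 1;-.51 0 0 0 0 0 1;-.51 0 0 0 0 0 1'
python3 -m jog '0 .15 0 0 0 0 1;0 .27 0 0 0 0 1;0 .36 0 0 0 0 1;0 .42 0 0 0 0 1;0 .48 0 0 0 0 1;0 .54 0 0 0 0 1;0 .6 0 0 0 0 1;0 .66 0 0 0 0 1'
python3 -m jog '0 .06 0 0 0 0 1;0 .12 0 0 0 0 1;0 .18 0 0 0 0 1;0 .24 0 0 0 0 1;0 .3 0 0 0 0 1;0 .34 0 0 0 0 1;0 .38 0 0 0 0 1;0 .38 0 0 0 0 1'
python3 - <<'E'
from h import *
f=grab_frame("top");cv2.imwrite("pics/c3.png",cv2.resize(f["image"][150:270,180:410],(800,417),interpolation=cv2.INTER_CUBIC))
E
```

```text
clock: 5.3
ee_pos: [0.5148, -0.2723, 0.0535]
ee_rot: [-3.14, 0.002, 3.135]
force: [1.2, 0.1, 0.4]
opening: -0.0002
grip_force: 0.0
clock: 6.1
ee_pos: [0.5131, -0.2191, 0.0532]
ee_rot: [-3.141, 0.0, 3.134]
force: [-1.6, -1.5, -0.1]
opening: -0.0003
grip_force: 0.8
clock: 6.9
ee_pos: [0.5135, -0.1881, 0.053]
ee_rot: [3.141, 0.0, 3.134]
force: [-0.5, 0.7, 0.1]
opening: 0.0002
grip_force: 0.0
```

View pics/c3.png

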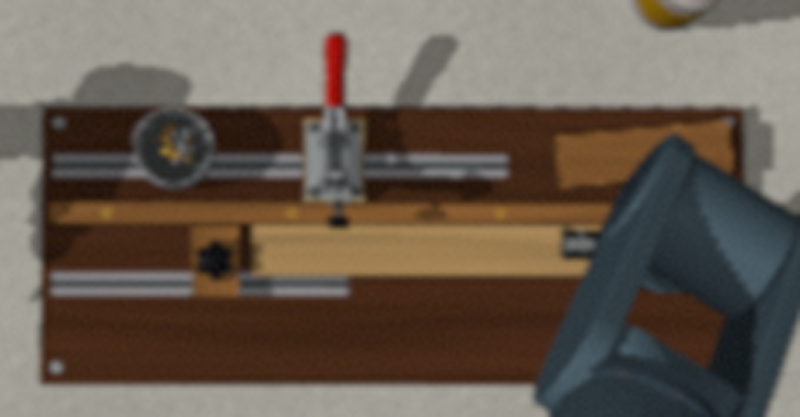

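The lath's left end is at crop x≈250 and the stop face at ≈240, so about 8 mm remains.

```bash
python3 -m jog '0 .04 0 0 0 0 1;0 .07 0 0 0 0 1;0 .07 0 0 0 0 1'
python3 -m jog '0 .03 0 0 0 0 1;0 .03 0 0 0 0 1'
python3 -m jog '0 .03 0 0 0 0 1;0 .03 0 0 0 0 1'
```

```text
clock: 7.25
ee_pos: [0.5134, -0.1827, 0.053]
ee_rot: [3.141, -0.0, 3.134]
force: [0.3, -0.5, -0.1]
opening: 0.0001
grip_force: 0.0
clock: 7.45
ee_pos: [0.5134, -0.1804, 0.053]
ee_rot: [3.141, -0.0, 3.134]
force: [-0.5, 0.1, -0.4]
opening: -0.0002
grip_force: 0.0
clock: 7.65
ee_pos: [0.5134, -0.1781, 0.0531]
ee_rot: [3.141, -0.0, 3.134]
force: [-0.4, -0.1, 0.3]
opening: -0.0003
grip_force: 0.0
```

```bash
python3 -m jog '0 .02 0 0 0 0 1;0 .02 0 0 0 0 1'
python3 -m jog '0 .02 0 0 0 0 1;0 .02 0 0 0 0 1'
python3 -c "
from h import *
f=grab_frame('top')
print(edge(f,[(252,r) for r in (216,219,222,225,227)],(1,0),.04,sign=1,L=7).round(4).tolist())"
```

```text
clock: 7.85
ee_pos: [0.5135, -0.1766, 0.0531]
ee_rot: [3.142, -0.0, 3.134]
force: [0.4, -0.3, -0.3]
opening: 0.0003
grip_force: 0.0
clock: 8.05
ee_pos: [0.5135, -0.175, 0.0531]
ee_rot: [-3.142, 0.0, 3.134]
force: [0.6, -1.3, -0.6]
opening: 0.0
grip_force: 0.1
[[0.5303, 0.1383, 0.04], [0.5212, 0.1293, 0.04], [0.5123, 0.1447, 0.04], [0.5033, 0.145, 0.04], [0.4973, 0.1448, 0.04]]
```

Nearly there; no contact with the stop yet.

```bash
python3 -m jog '0 .02 0 0 0 0 1;0 .02 0 0 0 0 1'
python3 -m jog '0 .02 0 0 0 0 1;0 .02 0 0 0 0 1'
python3 - <<'E'
from h import *
f=grab_frame("top");cv2.imwrite("pics/c4.png",cv2.resize(f["image"][195:255,225:340],(800,417),interpolation=cv2.INTER_CUBIC))
E
```

```text
clock: 8.3
ee_pos: [0.5137, -0.1746, 0.0533]
ee_rot: [-3.139, 0.0, 3.134]
force: [-1.2, -5.3, -0.8]
opening: -0.0
grip_force: 2.8
clock: 8.5
ee_pos: [0.5137, -0.1744, 0.0536]
ee_rot: [-3.137, 0.001, 3.134]
force: [-2.2, -10.9, -0.8]
opening: 0.0002
grip_force: 5.3
```

View pics/c4.png

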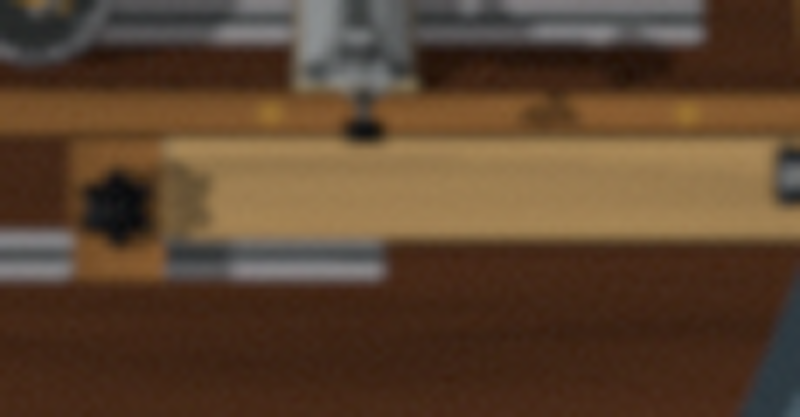

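The lath's left end meets the stop face at crop x≈165, its back is on the fence, and the force has risen at the stop, so it is seated. Next I'll retreat, lift, check the fit, and test a sideways tilt for reaching under the handle.

```bash
python3 -m jog '0 -.3 0 0 0 0 1;0 -.5 0 0 0 0 1;0 -.5 -.5 0 0 0 1;0 -.5 -1 0 0 0 1'
python3 -m jog '0 0 -.6 0 0 0 1;-.5 0 -1 0 0 0 1;-.5 0 -1 0 0 0 1' 
python3 -m jog '0 0 0 -.19 0 0 1;0 0 0 -.38 0 0 1;0 0 0 -.57 0 0 1;0 0 0 -.76 0 0 1;0 0 0 -.95 0 0 1;0 0 0 -1 0 0 1'
python3 - <<'E'
from h import *
print(np.round(sense()["joints"],3))
f=grab_frame("top");np.save("/tmp/t5.npy",f,allow_pickle=True)
print("front",fit(edge(f,[(c,229.5) for c in range(256,310,4)],(0,1),.040,sign=-1,L=4)),"expect .537-.045=.492")
hsv=cv2.cvtColor(f["image"],cv2.COLOR_BGR2HSV)
g=grab_frame("scene");
for n,q,(r0,r1) in(("top",f,(150,190)),("scene",g,(150,250))):
    hsv=cv2.cvtColor(q["image"],cv2.COLOR_BGR2HSV)
    m=((hsv[...,0]<8)|(hsv[...,0]>172))&(hsv[...,1]>170)&(hsv[...,2]>90);m[:r0]=0;m[r1:]=0
    b=big(m);print(n,cv2.boundingRect(b));
    for z in(.065,.082,.09): print(ray(q,b[:,0].mean(0),z).round(4))
cv2.imwrite("pics/s5.png",cv2.resize(g["image"][60:270,100:430],(800,509),interpolation=cv2.INTER_CUBIC))
E
```

```text
clock: 8.95
ee_pos: [0.5119, -0.2119, 0.1323]
ee_rot: [3.139, -0.004, 3.132]
force: [0.7, -0.5, 1.7]
opening: -0.0002
grip_force: 0.0
clock: 9.25
ee_pos: [0.5586, -0.2143, 0.22]
ee_rot: [-3.135, 0.012, 3.134]
force: [0.2, -0.1, -0.0]
opening: -0.0001
grip_force: 0.0
clock: 9.85
ee_pos: [0.5518, -0.2136, 0.21]
ee_rot: [2.35, -0.004, 3.13]
force: [-0.1, -0.1, -1.1]
opening: -0.0004
grip_force: 0.0
[-0.826  0.567  1.375  0.523  1.802 -2.423]
front (np.float64(-0.012944022508947682), np.float64(0.49155666018311633)) expect .537-.045=.492
top (274, 160, 5, 20)
[[0.666  0.0555 0.065 ]]
[[0.6638 0.0563 0.082 ]]
[[0.6628 0.0567 0.09  ]]
scene (239, 206, 6, 10)
[[0.6635 0.0526 0.065 ]]
[[0.6833 0.0547 0.082 ]]
[[0.6926 0.0557 0.09  ]]
```

View pics/s5.png

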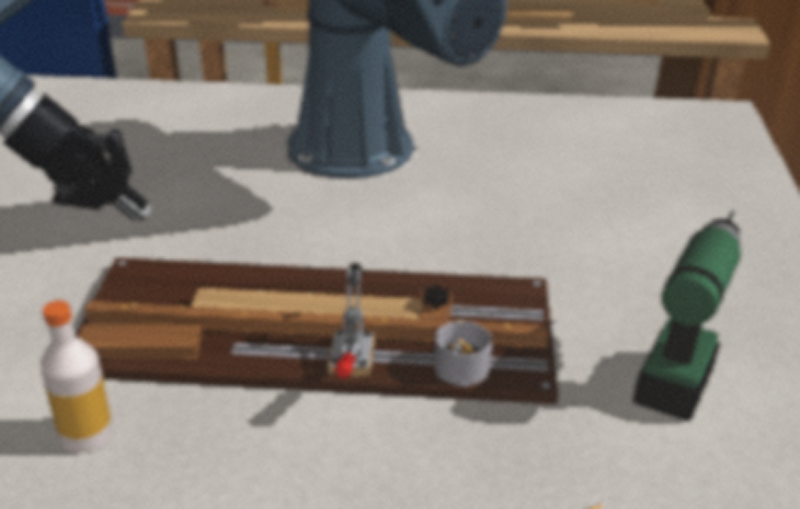

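The picture shows the gripper tilted 45° at top left, and the lath sits against the fence and stop. The handle's red tip is at crop (343,365) and the glue is at (75,420). I'll recheck the lath's straightness and the glue clearance.

Run:
```python
from h import *
f=np.load("/tmp/t5.npy",allow_pickle=True).item();g=np.load("/tmp/scene0.npy",allow_pickle=True).item()
for z,r,s,n in((.04,229.5,-1,"lath front"),(.043,208.5,1,"fence back"),(.043,214.5,-1,"fence/lath seam")):
    w=edge(f,[(c,r) for c in range(256,346,6)],(0,1),z,sign=s,L=4);print(n,fit(w),w[:,0].round(4))
print("glue foot",ray(g,(208*.64,378*.64),0),"cap",ray(np.load("/tmp/top0.npy",allow_pickle=True).item(),(604*.64,215*.64),.19))
```

```text
lath front (np.float64(-0.00427561884238482), np.float64(0.49107609125163365)) [0.4905 0.4904 0.4903 0.49   0.4902 0.4921 0.492  0.4919 0.4917 0.4916
 0.4915 0.4914 0.4913 0.4911 0.491 ]
fence back (np.float64(0.024942357389519228), np.float64(0.5544329439434934)) [0.5557 0.5532 0.5606 0.5625 0.5623 0.5552 0.5527 0.5527 0.5527 0.5523
 0.5546 0.5519 0.5519 0.5518 0.5517]
fence/lath seam (np.float64(0.005953125499701378), np.float64(0.5409113950413799)) [0.5256 0.5414 0.5408 0.5425 0.5415 0.5403 0.5405 0.5413 0.5239 0.5407
 0.5404 0.5402 0.5402 0.5402 0.5404]
glue foot [[ 0.74586586 -0.24935177  0.        ]] cap [[ 0.73702159 -0.24282154  0.19      ]]
```

The lath's front edge hints at 1–2 mm of angle, with the left end slightly off the fence. One more gentle press left of centre, at y≈0, will make sure.

```bash
python3 -m jog '0 0 0 .19 0 0 1;0 0 0 .38 0 0 1;0 0 0 .57 0 0 1;0 0 0 .76 0 0 1;0 0 0 .95 0 0 1;0 0 0 1 0 0 1'
python3 -m jog '.5 .5 0 0 0 0 1;.7 1 0 0 0 0 1;.7 1 0 0 0 0 1'
python3 -m jog '.5 .5 .5 0 0 0 1;.7 1 1 0 0 0 1;.7 1 1 0 0 0 1'
python3 -m jog '0 .5 .3 0 0 0 1;0 .68 .7 0 0 0 1;0 .68 .9 0 0 0 1;0 .68 .9 0 0 0 1'
```

```text
clock: 10.55
ee_pos: [0.5543, -0.2093, 0.2158]
ee_rot: [-3.133, 0.005, 3.139]
force: [-0.1, 1.6, -0.1]
opening: 0.0
grip_force: 0.0
clock: 10.85
ee_pos: [0.4951, -0.126, 0.2131]
ee_rot: [3.142, -0.0, 3.14]
force: [-0.5, -0.5, 0.2]
opening: 0.0
grip_force: 0.0
clock: 11.15
ee_pos: [0.4401, -0.0485, 0.1318]
ee_rot: [-3.141, 0.0, 3.137]
force: [-0.1, 0.6, -0.5]
opening: 0.0002
grip_force: 0.0
clock: 11.55
ee_pos: [0.4416, 0.0045, 0.06]
ee_rot: [-3.141, -0.001, 3.137]
force: [0.0, 0.4, 0.1]
opening: -0.0
grip_force: 0.0
```

```bash
python3 -m jog '-.2 0 .07 0 0 0 1;-.32 0 .07 0 0 0 1;-.36 0 .07 0 0 0 1;-.4 0 .07 0 0 0 1;-.4 0 .07 0 0 0 1'
python3 -m jog '-.03 0 0 0 0 0 1;-.04 0 0 0 0 0 1'
python3 -m jog '-.015 0 0 0 0 0 1;-.025 0 0 0 0 0 1'
python3 -m jog '-.01 0 0 0 0 0 1;-.02 0 0 0 0 0 1'
```

```text
clock: 12.05
ee_pos: [0.4754, 0.0026, 0.0561]
ee_rot: [-3.141, 0.001, 3.134]
force: [0.8, 0.2, 0.2]
opening: -0.0003
grip_force: 0.0
clock: 12.25
ee_pos: [0.4781, 0.0027, 0.0556]
ee_rot: [-3.142, 0.0, 3.134]
force: [-0.6, -0.1, 1.2]
opening: 0.0
grip_force: 0.7
clock: 12.45
ee_pos: [0.4785, 0.0029, 0.0551]
ee_rot: [3.141, -0.004, 3.134]
force: [-8.0, -0.7, 5.7]
opening: 0.0001
grip_force: 3.8
clock: 12.65
ee_pos: [0.4786, 0.0031, 0.0547]
ee_rot: [3.141, -0.007, 3.134]
force: [-12.0, -1.1, 7.8]
opening: 0.0003
grip_force: 6.1
```

```bash
python3 -m jog '.3 0 0 0 0 0 1;.5 0 -.3 0 0 0 1;.5 0 -1 0 0 0 1;.5 0 -1 0 0 0 1'
python3 -m jog '0 -.4 -.5 0 0 0 1;0 -.8 -1 0 0 0 1;0 -.8 -1 0 0 0 1'
python3 -m jog '-.5 0 0 0 0 0 1;-1 0 0 0 0 0 1;-1 0 0 0 0 0 1'
python3 -m jog '-.5 0 0 0 0 0 1;-1 0 0 0 0 0 1;-1 0 0 0 0 0 1'
python3 -m jog '-.5 0 0 -.19 0 0 1;-1 0 0 -.38 0 0 1;-1.0 0 0 -.57 0 0 1;-1 0 0 -.76 0 0 1;-1 0 0 -.95 0 0 1;-1 0 0 -1 0 0 1;-1 0 0 -1 0 0 1'
python3 - <<'E'
from h import *
print(np.round(sense()["joints"],3))
f=grab_frame("top");np.save("/tmp/t6.npy",f,allow_pickle=True)
w=edge(f,[(c,229.5) for c in range(256,346,6)],(0,1),.04,sign=-1,L=4);print(fit(w),w[:,0].round(4))
print(edge(f,[(248.5,r) for r in (218,221,224,227)],(1,0),.042,sign=1,L=5).round(4).tolist())
E
```

```text
clock: 13.05
ee_pos: [0.4447, 0.0023, 0.1404]
ee_rot: [-3.139, 0.009, 3.134]
force: [1.0, -0.7, 0.3]
opening: 0.0002
grip_force: 0.0
clock: 13.35
ee_pos: [0.4445, -0.0647, 0.2209]
ee_rot: [-3.136, 0.01, 3.131]
force: [1.4, 0.9, -0.3]
opening: -0.0004
grip_force: 0.0
clock: 13.65
ee_pos: [0.5243, -0.0617, 0.2141]
ee_rot: [3.141, 0.001, 3.134]
force: [-0.7, -0.1, -0.5]
opening: -0.0001
grip_force: 0.0
clock: 13.95
ee_pos: [0.6038, -0.0619, 0.2134]
ee_rot: [3.141, -0.0, 3.134]
force: [-0.4, -0.5, -0.3]
opening: -0.0
grip_force: 0.0
clock: 14.65
ee_pos: [0.6801, -0.0634, 0.2132]
ee_rot: [2.356, -0.004, 3.132]
force: [-0.3, -0.0, 0.0]
opening: 0.0001
grip_force: 0.0
[-0.542  0.638  1.256  0.659  1.689 -2.173]
(np.float64(-0.002899917621927915), np.float64(0.49125716710980266)) [0.4905 0.4904 0.4903 0.4901 0.4922 0.4921 0.492  0.4919 0.4917 0.4916
 0.4915 0.4914 0.4913 0.4911 0.491 ]
[[0.5241, 0.1298, 0.042], [0.5152, 0.1445, 0.042], [0.5062, 0.1449, 0.042], [0.4972, 0.1447, 0.042]]
```

```bash
python3 -m jog '-.2 0 .5 0 0 0 1;-.2 0 .97 0 0 0 1;-.2 0 .97 0 0 0 1'
python3 -m jog '0 -.32 .39 0 0 0 1;0 -.64 .78 0 0 0 1;0 -.64 .78 0 0 0 1'
python3 -m jog '0 -.265 .265 0 0 0 1;0 -.265 .265 0 0 0 1'
python3 - <<'E'
from h import *
f=grab_frame("scene");cv2.imwrite("pics/s7.png",cv2.resize(f["image"][110:270,120:350],(800,556),interpolation=cv2.INTER_CUBIC))
E
```

```text
clock: 15.0
ee_pos: [0.6953, -0.0021, 0.1576]
ee_rot: [2.356, -0.006, 3.14]
force: [-0.8, 0.7, -0.5]
opening: 0.0001
grip_force: 0.0
clock: 15.3
ee_pos: [0.6944, 0.0025, 0.0758]
ee_rot: [2.355, -0.008, 3.137]
force: [-1.1, 1.5, -0.6]
opening: -0.0001
grip_force: 0.0
clock: 15.5
ee_pos: [0.6967, 0.0005, 0.0497]
ee_rot: [2.357, -0.003, 3.135]
force: [-0.3, -0.2, -0.6]
opening: 0.0002
grip_force: 0.0
```

View pics/s7.png

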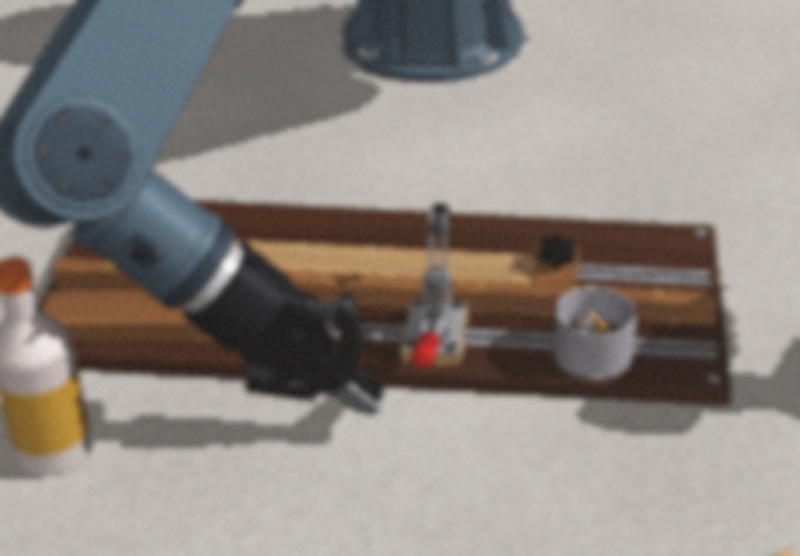

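The finger sits just right of and below the red handle tip at crop (425,350), and the glue is clear at the left. I'll insert under the handle, then sweep.

```bash
python3 -m jog '0 .15 .15 0 0 0 1;0 .3 .3 0 0 0 1;0 .38 .38 0 0 0 1;0 .38 .38 0 0 0 1'
python3 -m jog '0 .06 -.06 0 0 0 1;0.02 .12 -.12 0 0 0 1;.05 .18 -.18 0 0 0 1;.1 .25 -.25 0 0 0 1;.1 .25 -.25 0 0 0 1'
python3 - <<'E'
from h import *
f=grab_frame("scene");cv2.imwrite("pics/s8.png",cv2.resize(f["image"][130:250,170:350],(800,533),interpolation=cv2.INTER_CUBIC))
E
```

```text
clock: 15.95
ee_pos: [0.7007, 0.0432, 0.0541]
ee_rot: [2.358, 0.007, 3.133]
force: [3.7, -3.6, 5.3]
opening: 0.0001
grip_force: 0.5
clock: 16.45
ee_pos: [0.69, 0.0432, 0.0802]
ee_rot: [2.356, 0.001, 3.134]
force: [0.4, -0.1, 0.8]
opening: 0.0003
grip_force: 0.0
```

View pics/s8.png

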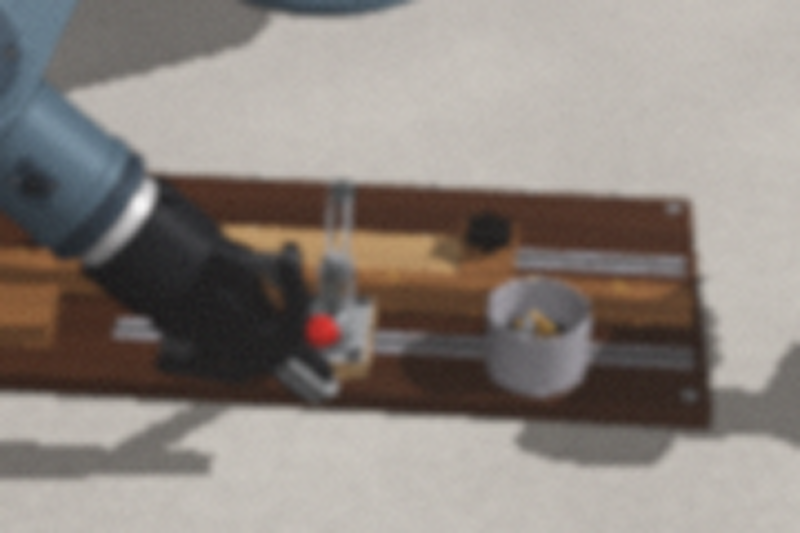

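The handle's red end at crop (322,330) is riding on the finger, with the knuckle beside it. The handle is rising, so I'll continue the arc.

```bash
python3 -m jog '.06 .06 -.06 0 0 0 1;.125 .12 -.12 0 0 0 1;.2 .17 -.17 0 0 0 1;.29 .22 -.22 0 0 0 1;.38 .255 -.255 0 0 0 1;.475 .29 -.29 0 0 0 1;.475 .29 -.29 0 0 0 1'
python3 -m jog '.1 .03 -.03 0 0 0 1;.2 .05 -.05 0 0 0 1;.2 .05 -.05 0 0 0 1'
python3 - <<'E'
from h import *
f=grab_frame("scene");cv2.imwrite("pics/s9.png",cv2.resize(f["image"][130:250,170:350],(800,533),interpolation=cv2.INTER_CUBIC))
E
```

```text
clock: 17.2
ee_pos: [0.6513, 0.0432, 0.1123]
ee_rot: [2.356, 0.0, 3.134]
force: [0.1, -0.7, 0.1]
opening: -0.0
grip_force: 0.0
clock: 17.5
ee_pos: [0.6353, 0.0434, 0.1175]
ee_rot: [2.356, -0.0, 3.134]
force: [0.0, -1.0, -0.5]
opening: -0.0001
grip_force: 0.0
```

View pics/s9.png

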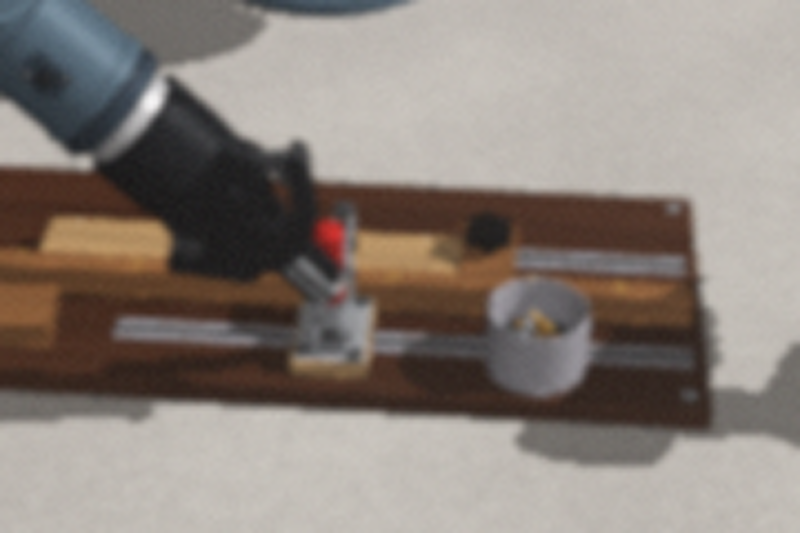

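The handle (red at (330,238)) is nearly upright, with the finger behind it and the bar coming down. I'll go on to the stop while watching the force.

```bash
python3 -m jog '.06 0.01 -.01 0 0 0 1;.12 .02 -.02 0 0 0 1;.18 .02 -.02 0 0 0 1;.18 .02 -.02 0 0 0 1'
python3 -m jog '.03 0 0 0 0 0 1;.03 0 0 0 0 0 1'
python3 -m jog '.03 0 0 0 0 0 1;.03 0 0 0 0 0 1'
python3 -m jog '.03 0 0 0 0 0 1;.03 0 0 0 0 0 1'
```

```text
clock: 17.95
ee_pos: [0.6207, 0.0435, 0.1193]
ee_rot: [2.356, -0.001, 3.134]
force: [-0.6, -0.2, -0.4]
opening: -0.0002
grip_force: 0.0
clock: 18.15
ee_pos: [0.6195, 0.0435, 0.1194]
ee_rot: [2.356, 0.001, 3.133]
force: [3.2, 1.4, -0.7]
opening: -0.0001
grip_force: 1.6
clock: 18.35
ee_pos: [0.6191, 0.0433, 0.1196]
ee_rot: [2.357, 0.005, 3.13]
force: [11.3, 4.7, -5.0]
opening: -0.0001
grip_force: 5.8
clock: 18.55
ee_pos: [0.6189, 0.0433, 0.1198]
ee_rot: [2.358, 0.009, 3.127]
force: [21.3, 7.6, -9.9]
opening: 0.0003
grip_force: 10.3
```

Stiff resistance at the predicted x (.618) means the handle is on its stop. I'll back off the way I came and look.

```bash
python3 -m jog '-.3 0 0 0 0 0 1;-.7 0 0 0 0 0 1;-.9 0 0 0 0 0 1'
python3 -m jog '0 0 -.5 0 0 0 1;0 0 -1 0 0 0 1;0 0 -1 0 0 0 1'
python3 -m jog '0 .5 0 0 0 0 1;0 .9 0 0 0 0 1;0 .9 0 0 0 0 1;0 .9 0 0 0 0 1'
python3 - <<'E'
from h import *
f=grab_frame("scene");a=cv2.resize(f["image"][130:250,170:350],(600,400),interpolation=cv2.INTER_CUBIC)
g=grab_frame("top");b=cv2.resize(g["image"][165:265,185:395],(600,200*0+286),interpolation=cv2.INTER_CUBIC)
cv2.imwrite("pics/f.png",cv2.resize(np.vstack([a,b]),(520,595)))
E
```

```text
clock: 18.85
ee_pos: [0.6878, 0.0429, 0.1194]
ee_rot: [2.357, 0.0, 3.134]
force: [-0.3, -0.2, 0.4]
opening: 0.0002
grip_force: 0.0
clock: 19.15
ee_pos: [0.6881, -0.0179, 0.1801]
ee_rot: [2.36, 0.006, 3.131]
force: [0.2, 0.4, -0.2]
opening: -0.0002
grip_force: 0.0
clock: 19.55
ee_pos: [0.6858, 0.038, 0.2264]
ee_rot: [2.357, -0.0, 3.135]
force: [0.8, -1.0, -0.2]
opening: 0.0
grip_force: 0.0
```

View pics/f.png

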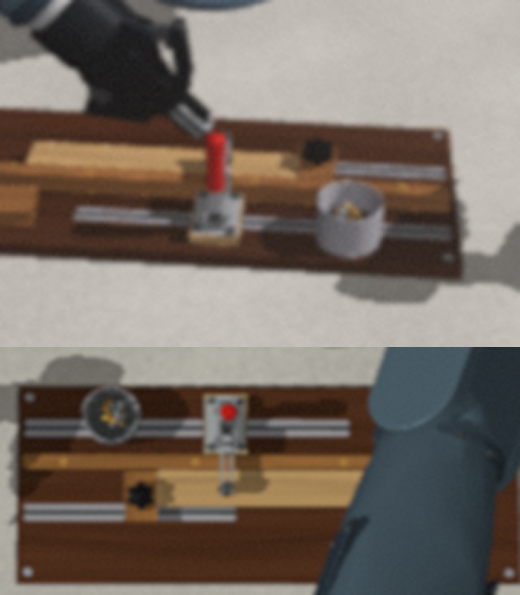

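The handle stands upright, the bar is down, and the foot is on the middle of the lath (226,489). The lath is still on the stop and fence, and the tool is clear. I'll do a quick check of the handle tip angle, then hand in.

Run:
```python
from h import *
f=grab_frame("top");hsv=cv2.cvtColor(f["image"],cv2.COLOR_BGR2HSV)
m=((hsv[...,0]<8)|(hsv[...,0]>172))&(hsv[...,1]>170)&(hsv[...,2]>90);m[:150]=0;m[215:]=0;m[:,:240]=0;m[:,310:]=0
b=big(m);print(cv2.boundingRect(b),ray(f,b[:,0].mean(0),.138).round(4),"expect ~.5955 locked, .605 upright")
w=edge(f,[(c,229.5) for c in range(256,320,6)],(0,1),.04,sign=-1,L=4);print(w[:,0].round(4))
```

```text
(275, 189, 5, 5) [[0.5973 0.0564 0.138 ]] expect ~.5955 locked, .605 upright
[0.4905 0.4904 0.4903 0.4901 0.4922 0.4922 0.492  0.4919 0.4918 0.4916
 0.4915]
```

Locked past centre and the lath has not moved.

```bash
python3 -c "from rig import *;print(close_job())"
```

```text
the job is handed in; nothing more can be done
None
```

The lath is pushed flush against the fence and the end stop, the clamp's red handle is fully over on its stop with the foot on the lath, nothing else was moved, and the job is handed in at about 20 s on the robot's clock.

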